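# Level the casting stand and slide the mould onto it

## Robot

A 6-joint arm with a two-finger parallel gripper is mounted at the origin on the work surface. World frame = base frame: x ahead of the robot, y to its left, z up, the work surface at z = 0. Lengths are in m, angles in rad, forces in N, time in s.
With the tool pointing down it reaches from about 0.3 to 0.875 m from the base axis. Payload 6.4 kg.
Tool frame: the origin (TCP) lies midway between the tips of the shut fingers; the grasp point (between the pads) lies 19 mm behind it; z points along the fingers, y is the line along which they close (so a half turn about z gives the same grasp; the last joint's range is limited). The gripper opens to 85 mm and grips with 20 to 120 N. Pads are 22 mm wide; open, the fingers measure 114 mm over their backs; the gripper's body (76 mm by 85 mm) begins 54 mm behind the grasp point. The pads swing forward as they close: fully open they stand 13 mm farther back than shut.
Start: joints at [-1.51, 0.181, 1.607, -0, 1.354, -0.206], TCP at [0.152, -0.555, 0.231] pointing down, gripper open.
Joint ranges: [-2.99, 2.99], [-0.89, 2.07], [0.3, 2.58], [-1.14, 4.28], [0, 2.63], [-3.12, 3.12]. Speed limits (rad/s): [2.57, 2.57, 3.01, 3.14, 3.14, 3.14].

## Interface

Orientations are given as a unit quaternion [w, x, y, z].
In Python, from bench import * gives the robot as it stands.
- The arm moves only by the tool play_rows, never from a script. Its argument "plan" is a list of rows, each a list of 3 entries, a list of its own where there are three numbers: the finger opening in mm, from 0 to 85.4, then the shift along the tool's x, y, z normalised to -1 to 1, where 1 is 40 cm, then the turn about the tool's z normalised to -1 to 1, where 1 is pi rad. A call has 1 to 10 rows; each row is the pose to reach, as a shift and turn from the pose commanded when the call began, along the tool's axes at that moment, turning the shorter way round; what a row does not reach only later rows make up. A row lasts 1/10 s, in which the tool goes at most 50 mm and 8.59 degrees, less where a joint would pass 70% of its speed; a pose out of reach is approached as far as the arm can. A call with a number of a shift or a turn outside -1 to 1 is refused whole. A call with a gripper value outside its range is refused whole. The fingers move at their own pace and stop on an object; the grip force is fixed at half the most. Time passes only in rows, so rows that repeat a pose let the fingers close. It gives the time, the measured TCP pose, the force, the opening and the grip force at its end, in the units of the state.
- get_obs(): the state, without advancing time (a new reading comes with each control period).
- camera(name): name is "side" or "top" or "wrist"; returns a dict with "image" (400x640x3 uint8, red, green, blue), "range_z" (400x640 float32, m along the optical axis (not along the pixel's ray), 0 where there is no reading), "intrinsics" (3x3 intrinsics, pixels), "rvec" (rotation vector, rad) and "tvec" (3), from world to camera coordinates, as OpenCV has them; the wrist camera has in their place "T_tool_cam" (4x4, takes a point from camera to tool coordinates, whose origin is the TCP and whose axes are the flange's). Camera axes: x right, y down, z forward; pixel columns grow to the right and rows downward; lengths in m; the calibration is good to about 2 mm. A picture is of the moment at which its call begins: read the wrist's pose just before it.
- hand_in(): hands the job in; it is judged then, once.
Trained networks look in a picture, given as the dict that the camera call returned (one of the last four; its "shot" number tells which), for a name from the list of things; names that differ only in an ending like _2 or _b are one class to them, and where a whole thing is asked for, a point or a joint stands for the part that bears it (a point fixed in the world has none). Each returns a list of dicts, best first, with "conf" (0 to 1); they miss things now and then, are a little off and sometimes report something else, mostly with a low value. They report only what shows in the picture. A call takes as long as a camera call. They do not tell look-alikes from the thing itself.
- search_frame(picture, label): "rect" ([centre column, centre row, width, height] in pixels, round what is visible of it).
- masks_of(picture, label): "mask" (400x640 bool, what is visible of it) and "rect" ([centre column, centre row, width, height] in pixels, round what is visible of it).
The state is a dict: "time_s": time; "q": joint angles; "dq": joint speeds; "joint_efforts": joint torques, N m; "eef_pos": TCP position; "eef_rot": TCP orientation; "wrist_force": force on the tool from outside, world axes, zero at the start; "torque": the same for the moment, N m; "opening": opening from 0.0 (shut) to 1.0 (fully open); "grasp_force": force on a finger pad.
Only numpy, scipy, OpenCV 4.12 (cv2) and the standard library are available. Lean on these libraries where they do the work, as an engineer would, in place of code of your own. Each camera call takes 0.05 s, during which the arm holds its last target. There are 200 camera calls.

## Task

Turn the two T-bar foot screws of the casting stand until its tilted wooden platform sits level in every direction. Then slide the plaster mould off the ledge, without lifting it, onto the level platform and leave it standing centred on the round steel inlay. Do not disturb the rabbit, cup, bottle and brush right beside the stand.

Things in the scene. Friction and masses are not known exactly. Their poses are not given: they have to be found in the camera images.
- stand: Fixed grey base, 240 x 370 x 12 mm, carrying a fixed plywood ledge and beside it a tilting plywood platform. Origin on the table, z vertical. In its axes (mm): ledge x -75..75, y 104..250, top at z 70; platform x -80..80, y -95..100, with ears (x -114..114, y -92..-48) under the two foot screws at x 90, y -70 (far) and x -90, y -70 (near).
- pivot (a point): The platform's third support, fixed: the point of its top face over the rear pivot, at stand x 0, y 95, z 70 mm. Stand axes. The 12 mm thick platform tilts about this point; when level its top is flush with the ledge across a 4 mm gap.
- platform_mark (a point): Centre of the round steel inlay (112 mm diameter) in the platform's top face; moves with the platform. When level it lies at stand x 0, y 5, z 70 mm. Axes along the platform, z out of its top face: vertical when level. The start is tilted by 2 to 9 degrees.
- far_grip (a point): Foot screw farther from the robot: centre of its black upright bar handle, 46 long x 14 thick x 32 mm tall, 131 mm above the table, 20 mm hub beneath. Site x along the bar, z up. The handle stays at this height; clockwise from above raises the platform at this screw by 6.3 mm per radian, anticlockwise lowers it. Stays where left; stops about half a turn either side of level.
- near_grip (a point): The same on the foot screw nearer the robot (stand x -90, y -70 mm); same size, axes and sense of turning, and when upright the same height. It leans by up to 5 degrees while the far screw is off its level setting and stands upright once that is right.
- mould: Loose round plaster casting mould with a hollow in its top, 100 mm diameter (foot 92 mm, bevelled), 52 mm tall, wall 16 mm, about 0.6 kg. Origin at the centre of its underside, z up. It starts on the ledge.
- rabbit: Loose white ceramic rabbit, 64 mm wide, 128 mm tall, on the table beside the platform, not to be disturbed. Origin: centre of its underside.
- cup: Loose white ceramic cup, 68 mm wide, 60 mm tall, on the table beside the ledge, not to be disturbed. Origin: centre of its underside.
- glaze_a: Loose grey glaze bottle, 44 mm wide, 90 mm tall, on the table beside the ledge, not to be disturbed. Origin: centre of its underside.
- brush: Loose flat brush, 170 mm long, up to about 45 mm wide and 20 mm thick, lying on the table beside the stand, not to be disturbed. Origin: middle of its underside, x axis along it.
Things that resemble listed ones, but are neither listed nor needed, are in the scene too. What is shaped like the mould but pink is not meant.

How it is judged:
By the outcome, as a careful person would: the job done as asked, in the order asked, and still so for the second after the job is handed in, with the robot touching nothing.
It also fails if it takes over 72 s, if anything falls off the work surface, if the arm or the gripper's body presses on something with over 40 N, if the wrist force passes 120 N, or if a joint passes its speed limit or range.

## Working session

There is one attempt and no reset: what is moved stays moved. The work goes in short steps, Python scripts to look and compute and a tool call to move; the robot and the scene stay as the last step left them, time stands still between calls to the robot, and variables do not carry over. Pictures are saved under pics/ and viewed, at most 10 in all, crops included, and the job is handed in when it is done.

Besides the shell and the picture viewer there is one more tool, called by a JSON object that holds its "name" and its "arguments". play_rows: Moves the arm, as the interface text tells. Its arguments: {"type":"object","properties":{"plan":{"type":"array","items":{"type":"array"}}},"required":["plan"]}

```bash
ls; mkdir -p pics
cat > h.py <<'E'
from bench import *
import numpy as np, cv2
from scipy.spatial.transform import Rotation as R
def T_of(pic,obs=None):
    T=np.eye(4)
    if 'rvec' in pic:
        A=np.eye(4);A[:3,:3]=cv2.Rodrigues(np.array(pic['rvec'],float))[0];A[:3,3]=np.ravel(pic['tvec'])
        return np.linalg.inv(A)
    q=obs['eef_rot'];T[:3,:3]=R.from_quat([q[1],q[2],q[3],q[0]]).as_matrix();T[:3,3]=obs['eef_pos']
    return T@np.array(pic['T_tool_cam'])
def shot(name):
    o=get_obs();p=camera(name);return p,T_of(p,o)
def cloud(p,T):
    z=p['range_z'];K=np.array(p['intrinsics']);v,u=np.indices(z.shape)
    P=np.stack([(u-K[0,2])/K[0,0]*z,(v-K[1,2])/K[1,1]*z,z],-1)
    W=P@T[:3,:3].T+T[:3,3];W[z<=0]=np.nan;return W
def save(p,n):cv2.imwrite('pics/'+n,p['image'][:,:,::-1])
E
python3 - <<'E'
from h import *
o=get_obs();print(o)
for n in('side','top'):
    p,T=shot(n);save(p,n+'.png');W=cloud(p,T);print(n,T[:3,3].round(3),T[:3,2].round(2))
    for l in('stand','far_grip','near_grip','mould','rabbit','cup','glaze_a','brush','platform_mark'):
        for d in masks_of(p,l)[:3]:
            m=d['mask'];w=W[m];print(l,round(d['conf'],2),np.round(d['rect']),np.nanmedian(w,0).round(3),np.nanpercentile(w,98,axis=0).round(3),np.nanpercentile(w,2,axis=0).round(3))
E
```

```text
pics
{'time_s': 0.0, 'q': array([-1.51033704e+00,  1.81538091e-01,  1.60800304e+00,  1.79537128e-05,
        1.35379630e+00, -2.06299282e-01]), 'dq': array([-0.00050753, -0.00099752, -0.00036887,  0.00019786,  0.00058411,
       -0.0014493 ]), 'joint_efforts': array([-8.03264684e-04, -4.44864857e+01, -3.51347065e+01, -3.11924559e-04,
        8.99111910e-03, -3.20766922e-06]), 'eef_pos': array([ 0.15156247, -0.55409787,  0.23038821]), 'eef_rot': array([-8.69432252e-04,  9.91118043e-01,  1.32982194e-01,  7.22996004e-05]), 'wrist_force': array([ 0.36639778, -0.77717446, -0.27942581]), 'torque': array([0.02525389, 0.0158573 , 0.04645395]), 'grasp_force': 0.0, 'opening': 1.003768342732037}
side [-0.056  0.972  0.755] [ 0.46 -0.72 -0.53]
stand 0.61 [319. 207. 152. 128.] [0.493 0.038 0.061] [0.645 0.214 0.136] [ 0.418 -0.132  0.005]
stand 0.59 [292. 209.  42.  43.] [0.538 0.163 0.108] [0.587 0.196 0.124] [0.496 0.105 0.075]
stand 0.52 [352. 250.  34.  33.] [0.383 0.149 0.04 ] [0.415 0.172 0.061] [0.354 0.108 0.004]
far_grip 0.54 [328. 156.  18.  30.] [ 0.615 -0.113  0.13 ] [ 0.658 -0.097  0
[... 1634 characters left out ...]
[0.414 0.281 0.014]
mould 0.65 [233. 316.  50.  48.] [0.312 0.306 0.045] [0.36  0.349 0.054] [0.269 0.256 0.011]
rabbit 0.9 [390. 136.  35.  38.] [ 0.711 -0.046  0.079] [ 0.756 -0.024  0.127] [ 0.692 -0.075  0.009]
rabbit 0.52 [304. 206.  43.  48.] [0.546 0.148 0.119] [0.588 0.192 0.124] [0.497 0.102 0.085]
cup 0.67 [307. 287.  32.  34.] [0.383 0.143 0.015] [0.416 0.17  0.062] [0.354 0.11  0.   ]
glaze_a 0.81 [312. 134.  26.  28.] [0.719 0.136 0.06 ] [0.743 0.158 0.091] [0.707 0.117 0.007]
brush 0.79 [378. 288.  74.  33.] [ 0.372 -0.007  0.018] [0.402 0.054 0.022] [ 0.35  -0.101  0.008]
platform_mark 0.89 [386. 221.  92. 105.] [ 0.532 -0.041  0.071] [0.619 0.059 0.077] [ 0.427 -0.129  0.064]
```

Run:
```python
import cv2,numpy as np
a=cv2.imread('pics/top.png')[100:360,190:490];b=cv2.imread('pics/side.png')[120:380,210:450]
cv2.imwrite('pics/ab.png',np.hstack([cv2.resize(a,None,fx=1.45,fy=1.45,interpolation=3),cv2.resize(b,None,fx=1.45,fy=1.45,interpolation=3)]))
from h import *
# fits
for n in('top','side'):
    p,T=shot(n);W=cloud(p,T);P=W.reshape(-1,3);P=P[~np.isnan(P).any(1)]
    for nm,(x0,x1,y0,y1) in dict(far=(.57,.66,-.16,-.06),near=(.39,.48,-.15,-.05)).items():
        s=P[(P[:,2]>.138)&(P[:,0]>x0)&(P[:,0]<x1)&(P[:,1]>y0)&(P[:,1]<y1)]
        print(n,nm,len(s),cv2.minAreaRect((s[:,:2]*1000).astype(np.float32)),np.median(s[:,2]).round(4))
    s=P[(P[:,2]>.118)&(P[:,2]<.128)&(P[:,0]>.48)&(P[:,0]<.6)&(P[:,1]>.09)&(P[:,1]<.22)]
    print(n,'mould',cv2.minEnclosingCircle((s[:,:2]*1000).astype(np.float32)),np.median(s[:,2]))
    for d in masks_of(p,'platform_mark')[:1]:
        s=W[d['mask']];s=s[~np.isnan(s).any(1)];s=s[(s[:,2]>.055)&(s[:,2]<.09)]
        for i in range(4):
            A=np.c_[s[:,:2]-[.53,-.03],np.ones(len(s))];c=np.linalg.lstsq(A,s[:,2],rcond=None)[0];r=s[:,2]-A@c;s=s[abs(r)<max(.001,2*r.std())]
        print(n,'plane',c,r.std(),len(s),s.mean(0))
    s=P[(P[:,2]>.066)&(P[:,2]<.074)&(P[:,0]>.42)&(P[:,0]<.66)&(P[:,1]>.07)&(P[:,1]<.25)]
    print(n,'ledge',cv2.minAreaRect((s[:,:2]*1000).astype(np.float32)),np.median(s[:,2]))
```

```text
top far 168 ((616.657470703125, -115.70404052734375), (45.85259246826172, 14.206122398376465), 42.576080322265625) 0.146
top near 169 ((439.1639099121094, -97.21446990966797), (44.51544952392578, 14.072093963623047), 84.68385314941406) 0.146
top mould ((544.3582153320312, 147.52163696289062), 49.97864532470703) 0.12134660158294419
top plane [-0.05187807 -0.00752916  0.07101305] 0.001220178091875883 5787 [ 0.53174632 -0.03767535  0.07098642]
top ledge ((552.9441528320312, 138.7805938720703), (145.9147491455078, 150.22718811035156), 84.12747955322266) 0.06940761869159562
side far 72 ((615.1846313476562, -113.51300048828125), (44.34870147705078, 16.614776611328125), 47.76148223876953) 0.1447
side near 75 ((439.3672180175781, -97.82720947265625), (49.49656677246094, 15.662147521972656), 83.39995574951172) 0.1451
side mould ((544.6832885742188, 146.93150329589844), 51.67426300048828) 0.12162262606563812
side plane [-0.05043795 -0.00774645  0.07163107] 0.0012699790155999656 1929 [ 0.5256233  -0.03786779  0.07192254]
side ledge ((550.9521484375, 137.92575073242188), (152.01576232910156, 156.53363037109375), 83.7896728515625) 0.06982815021942462
```

View pics/ab.png

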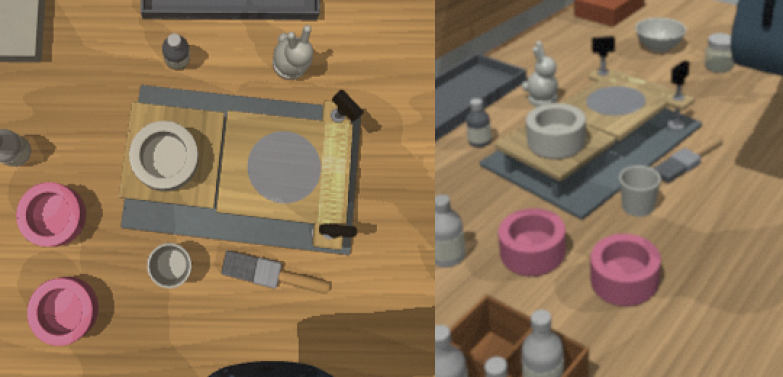

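The top view (left) shows the white mould on the ledge, the round inlay in the middle, and the two black bars at the right ends. The far bar is diagonal and the near bar lies along y. The fits agree with the listed sizes. Next I'll take a closer wrist view over the handles.

```bash
cat >> h.py <<'E'
def mv(x,y,z,yaw,o=None):
    """numbers for target TCP (m) and tool-x yaw (deg, mod 180)"""
    o=o or get_obs();q=o['eef_rot'];M=R.from_quat([q[1],q[2],q[3],q[0]])
    d=M.inv().apply(np.array([x,y,z])-o['eef_pos'])/.4
    X=M.apply([1,0,0]);c=np.degrees(np.arctan2(X[1],X[0]));t=-((yaw-c+90)%180-90)
    print('mv',d.round(4),'turn',round(t/180,4),'| pos',o['eef_pos'].round(4),'yaw',c.round(2),'tz',M.apply([0,0,1]).round(4))
E
python3 - <<'E'
from h import *
mv(.34,-.32,.33,15.3)
E
```

```text
mv [ 0.609  -0.4417 -0.2468] turn -0.0001 | pos [ 0.1516 -0.5547  0.2313] yaw 15.29 tz [ 0. -0. -1.]
```

{"name": "play_rows", "arguments": {"plan": [[40,[0.61,-0.44,-0.25],0],[40,[0.61,-0.44,-0.25],0],[40,[0.61,-0.44,-0.25],0],[40,[0.61,-0.44,-0.25],0],[40,[0.61,-0.44,-0.25],0],[40,[0.61,-0.44,-0.25],0],[40,[0.61,-0.44,-0.25],0],[40,[0.61,-0.44,-0.25],0]]}}

```text
time_s: 2.0
eef_pos: [0.3423, -0.3191, 0.3329]
eef_rot: [0.001, 0.991, 0.135, 0.001]
wrist_force: [0.1, -0.5, -0.1]
opening: 0.47
grasp_force: 0.0
```

Run:
```python
from h import *
mv(.50,-.08,.33,15.3)
```

```text
mv [ 0.5399 -0.4705  0.0066] turn 0.0012 | pos [ 0.3423 -0.3191  0.3329] yaw 15.52 tz [ 0.002  -0.0023 -1.    ]
```

{"name": "play_rows", "arguments": {"plan": [[40,[0.54,-0.47,0],0],[40,[0.54,-0.47,0],0],[40,[0.54,-0.47,0],0],[40,[0.54,-0.47,0],0],[40,[0.54,-0.47,0],0],[40,[0.54,-0.47,0],0],[40,[0.54,-0.47,0],0],[40,[0.54,-0.47,0],0]]}}

```text
time_s: 2.8
eef_pos: [0.4992, -0.0825, 0.3305]
eef_rot: [-0.0, 0.991, 0.134, -0.001]
wrist_force: [0.7, -0.2, 0.6]
opening: 0.466
grasp_force: 0.0
```

```bash
cat >> h.py <<'E'
def Pts(n):
    p,T=shot(n);W=cloud(p,T);P=W.reshape(-1,3);return p,T,P[~np.isnan(P).any(1)]
C,S=np.cos(np.radians(5.95)),np.sin(np.radians(5.95));O=np.array([.5341,-.0372])
def to_stand(P): d=P[:,:2]-O;return np.c_[d[:,0]*C-d[:,1]*S,d[:,0]*S+d[:,1]*C,P[:,2]]
def plane(P,box=(-.075,.075,-.08,.095),ex=None):
    s=to_stand(P);s=s[(s[:,0]>box[0])&(s[:,0]<box[1])&(s[:,1]>box[2])&(s[:,1]<box[3])&(s[:,2]>.04)&(s[:,2]<.1)]
    if ex is not None:
        s=s[np.hypot(s[:,0]-ex[0],s[:,1]-ex[1])>.06]
    if len(s)<50: return print('few',len(s))
    for i in range(6):
        A=np.c_[s[:,0],s[:,1]-.095,np.ones(len(s))];c=np.linalg.lstsq(A,s[:,2],rcond=None)[0];r=s[:,2]-A@c;s=s[abs(r)<max(.0008,2.5*r.std())]
    print('slope deg x,y',np.degrees(c[:2]).round(3),'z pivot',c[2].round(4),'rms',r.std().round(5),len(s),'far dz mm',(1e3*(90e-3*c[0]-.165*c[1])).round(2),'near',(1e3*(-.09*c[0]-.165*c[1])).round(2))
def bars(P):
    for nm,(x0,x1,y0,y1) in dict(far=(.57,.66,-.16,-.06),near=(.39,.48,-.15,-.05)).items():
        s=P[(P[:,2]>.138)&(P[:,2]<.152)&(P[:,0]>x0)&(P[:,0]<x1)&(P[:,1]>y0)&(P[:,1]<y1)]
        if len(s)>20: print(nm,len(s),[np.round(v,1) for v in cv2.minAreaRect((s[:,:2]*1000).astype(np.float32))],np.median(s[:,2]).round(4))
E
python3 - <<'E'
from h import *
for n in('wrist','top','side'):
    p,T,P=Pts(n);print(n,T[:3,3].round(3),T[:3,2].round(2));plane(P);bars(P)
    if n=='wrist':save(p,'w1.png')
mv(.6163,-.1155,.20,43)
E
```

```text
wrist [ 0.566 -0.064  0.473] [-0.26 -0.07 -0.96]
slope deg x,y [-2.873 -0.793] z pivot 0.0699 rms 0.00085 21269 far dz mm -2.23 near 6.8
far 960 [array([ 617.3, -116.7]), array([45.8, 14.7]), np.float64(42.9)] 0.1464
near 666 [array([439.6, -98.9]), array([46.1, 14.2]), np.float64(85.2)] 0.1462
top [0.42  0.078 0.922] [ 0.15  0.02 -0.99]
slope deg x,y [-2.883 -0.766] z pivot 0.0697 rms 0.0014 4925 far dz mm -2.32 near 6.73
far 170 [array([ 616.6, -115.7]), array([45.8, 13.9]), np.float64(42.2)] 0.1457
near 44 [array([440. , -81.4]), array([12. , 12.3]), np.float64(86.9)] 0.1461
side [-0.056  0.972  0.755] [ 0.46 -0.72 -0.53]
slope deg x,y [-2.852 -0.749] z pivot 0.0705 rms 0.00133 1606 far dz mm -2.32 near 6.64
far 72 [array([ 616.7, -115.3]), array([44.2, 17.9]), np.float64(46.5)] 0.1451
near 74 [array([439.3, -96.5]), array([42.4, 16.9]), np.float64(80.9)] 0.1454
mv [0.2628 0.1535 0.3272] turn -0.1546 | pos [ 0.4988 -0.0837  0.331 ] yaw 15.17 tz [-7.e-04 -2.e-04 -1.e+00]
```

View pics/w1.png

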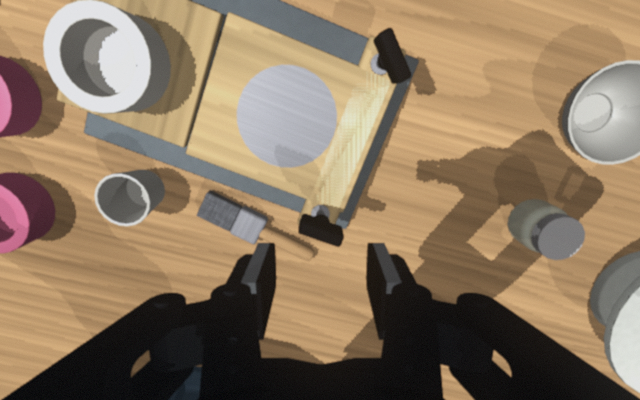

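The wrist view shows both bars, far at about (393,55) px and near at (322,228) px, with nothing standing around them. All three views agree: the far side needs +2.3 mm (about 21° clockwise) and the near side −6.7 mm (about 61° anticlockwise). I'll go to the far bar first.

{"name": "play_rows", "arguments": {"plan": [[40,[0.264,0.154,0],-0.1546],[40,[0.264,0.154,0],-0.1546],[40,[0.264,0.154,0.2],-0.1546],[40,[0.264,0.154,0.33],-0.1546],[40,[0.264,0.154,0.33],-0.1546],[40,[0.264,0.154,0.33],-0.1546],[40,[0.264,0.154,0.33],-0.1546],[40,[0.264,0.154,0.33],-0.1546],[40,[0.264,0.154,0.33],-0.1546]]}}

```text
time_s: 3.85
eef_pos: [0.6188, -0.1147, 0.2026]
eef_rot: [0.002, 0.93, 0.367, 0.002]
wrist_force: [-0.1, -0.6, 0.5]
opening: 0.471
grasp_force: 0.0
```

Run:
```python
from h import *
mv(.6168,-.1158,.12,43)
```

```text
mv [-0.006  -0.0025  0.2066] turn 0.0005 | pos [ 0.6188 -0.1147  0.2026] yaw 43.09 tz [ 0.0049 -0.0019 -1.    ]
```

{"name": "play_rows", "arguments": {"plan": [[40,[-0.004,-0.002,0.1],0],[40,[-0.004,-0.002,0.205],0],[40,[-0.004,-0.002,0.205],0],[40,[-0.004,-0.002,0.205],0],[0,[-0.004,-0.002,0.205],0],[0,[-0.004,-0.002,0.205],0],[0,[-0.004,-0.002,0.205],0],[0,[-0.004,-0.002,0.205],0],[0,[-0.004,-0.002,0.205],0]]}}

```text
time_s: 4.75
eef_pos: [0.6185, -0.1157, 0.121]
eef_rot: [0.003, 0.93, 0.367, 0.003]
wrist_force: [2.1, -2.4, 6.4]
opening: 0.152
grasp_force: 63.1
```

Run:
```python
from h import *
o=get_obs();mv(.6168,-.1158,.12,43,o);print(o['wrist_force'],o['torque'],o['opening']*85,o['grasp_force'])
```

```text
mv [-0.0032 -0.0027  0.0025] turn 0.0006 | pos [ 0.6185 -0.1157  0.121 ] yaw 43.1 tz [ 0.0067 -0.003  -1.    ]
[ 2.13070314 -2.3767103   6.44767981] [-0.20103932 -0.25230432  0.02587198] 12.918825874208961 63.07953357696533
```

{"name": "play_rows", "arguments": {"plan": [[0,[0,0,0],0.04],[0,[0,0,0],0.08],[0,[0,0,0],0.117],[0,[0,0,0],0.117],[0,[0,0,0],0.117],[0,[0,0,0],0.117]]}}

```text
time_s: 5.35
eef_pos: [0.6187, -0.1161, 0.121]
eef_rot: [0.002, 0.982, 0.191, 0.003]
wrist_force: [3.1, -3.8, 6.4]
opening: 0.155
grasp_force: 63.0
```

Run:
```python
from h import *
o=get_obs();mv(.6168,-.1158,.12,22,o);print(o['wrist_force'],o['torque'],o['opening']*85,o['grasp_force'])
for n in('top','side','wrist'):
    p,T,P=Pts(n);print(n);plane(P);bars(P)
```

```text
mv [-0.0043 -0.0025  0.0025] turn 0.0001 | pos [ 0.6187 -0.1161  0.121 ] yaw 22.03 tz [ 0.0074 -0.0034 -1.    ]
[ 3.1490539  -3.79931394  6.41712636] [-0.37605615 -0.37791114 -0.11051932] 13.13398011531483 63.006917238235474
top
slope deg x,y [-2.252 -1.443] z pivot 0.0694 rms 0.00137 3844 far dz mm 0.62 near 7.69
side
slope deg x,y [-2.018 -1.247] z pivot 0.0703 rms 0.00134 1634 far dz mm 0.42 near 6.76
far 77 [array([ 614.3, -111. ]), array([44.7, 33.8]), np.float64(26.4)] 0.1448
near 72 [array([439.2, -97.6]), array([51.1, 16.7]), np.float64(89.0)] 0.145
wrist
slope deg x,y [-2.306 -1.415] z pivot 0.0696 rms 0.00067 42112 far dz mm 0.45 near 7.7
far 5142 [array([ 617.9, -116.6]), array([39.9, 39. ]), np.float64(66.0)] 0.1463
```

{"name": "play_rows", "arguments": {"plan": [[40,[0,0,0],0],[40,[0,0,0],0],[40,[0,0,0],0],[40,[0,0,0],0],[40,[0,0,-0.12],0],[40,[0,0,-0.24],0],[40,[-0.2,0,-0.36],0],[40,[-0.3,0,-0.36],0],[40,[-0.3,0,-0.36],0],[40,[-0.3,0,-0.36],0]]}}

```text
time_s: 6.5
eef_pos: [0.5026, -0.1606, 0.263]
eef_rot: [0.001, 0.982, 0.19, 0.0]
wrist_force: [-0.0, -0.0, 0.3]
opening: 0.469
grasp_force: 0.0
```

Run:
```python
from h import *
o=get_obs()
for n in('wrist','top','side'):
    p,T,P=Pts(n);print(n);plane(P);plane(P,(-.055,.055,-.08,.095));plane(P,(-.07,.07,.108,.24),(-.009,.185));bars(P)
mv(.4375,-.0975,.20,85.2,o)
```

```text
wrist
slope deg x,y [-2.107 -1.154] z pivot 0.0699 rms 0.0008 30713 far dz mm 0.01 near 6.63
slope deg x,y [-2.099 -1.179] z pivot 0.0699 rms 0.00081 23592 far dz mm 0.1 near 6.69
slope deg x,y [ 0.006 -0.038] z pivot 0.0695 rms 0.0007 3250 far dz mm 0.12 near 0.1
far 1096 [array([ 611.1, -119. ]), array([33. , 13.7]), np.float64(22.8)] 0.1463
near 1110 [array([439. , -98.3]), array([46. , 14.3]), np.float64(85.9)] 0.146
top
slope deg x,y [-2.224 -1.109] z pivot 0.0698 rms 0.00144 5232 far dz mm -0.3 near 6.69
slope deg x,y [-2.232 -1.104] z pivot 0.0699 rms 0.00143 3824 far dz mm -0.33 near 6.68
slope deg x,y [-0.033  0.013] z pivot 0.0693 rms 0.00142 1409 far dz mm -0.09 near 0.01
far 166 [array([ 616.6, -116. ]), array([45.4, 14.6]), np.float64(22.3)] 0.1458
near 168 [array([438.2, -97. ]), array([45.2, 13.9]), np.float64(85.2)] 0.1459
side
slope deg x,y [-2.035 -1.1  ] z pivot 0.0705 rms 0.00136 1644 far dz mm -0.03 near 6.36
slope deg x,y [-2.018 -1.071] z pivot 0.0706 rms 0.00135 1206 far dz mm -0.09 near 6.25
slope deg x,y [-0.065  0.075] z pivot 0.0699 rms 0.00126 348 far dz mm -0.32 near -0.11
far 75 [array([ 615.3, -112.7]), array([45. , 21.4]), np.float64(23.2)] 0.1442
near 72 [array([437.7, -96.9]), array([45.3, 15.3]), np.float64(84.2)] 0.1455
mv [-0.0922 -0.2076  0.157 ] turn -0.3515 | pos [ 0.5026 -0.1606  0.263 ] yaw 21.93 tz [ 0.0013 -0.0016 -1.    ]
```

{"name": "play_rows", "arguments": {"plan": [[40,[-0.09,-0.206,0],-0.352],[40,[-0.09,-0.206,0.155],-0.352],[40,[-0.09,-0.206,0.155],-0.352],[40,[-0.09,-0.206,0.155],-0.352],[40,[-0.09,-0.206,0.155],-0.352],[40,[-0.09,-0.206,0.155],-0.352],[40,[-0.09,-0.206,0.155],-0.352],[40,[-0.09,-0.206,0.155],-0.352],[40,[-0.09,-0.206,0.155],-0.352],[40,[-0.09,-0.206,0.155],-0.352]]}}

```text
time_s: 7.65
eef_pos: [0.4405, -0.0961, 0.1988]
eef_rot: [-0.001, 0.735, 0.678, -0.0]
wrist_force: [-0.6, 0.5, -0.1]
opening: 0.471
grasp_force: 0.0
```

Run:
```python
from h import *
mv(.4382,-.0975,.121,85.3)
```

```text
mv [-0.0041 -0.0052  0.1944] turn 0.0004 | pos [ 0.4405 -0.0961  0.1988] yaw 85.36 tz [-1.e-03  7.e-04 -1.e+00]
```

{"name": "play_rows", "arguments": {"plan": [[40,[-0.003,-0.004,0.1],0],[40,[-0.003,-0.004,0.194],0],[40,[-0.003,-0.004,0.194],0],[40,[-0.003,-0.004,0.194],0],[0,[-0.003,-0.004,0.194],0],[0,[-0.003,-0.004,0.194],0],[0,[-0.003,-0.004,0.194],0],[0,[-0.003,-0.004,0.194],0],[0,[-0.003,-0.004,0.194],0]]}}

```text
time_s: 8.55
eef_pos: [0.4391, -0.0983, 0.1226]
eef_rot: [0.001, 0.735, 0.678, 0.0]
wrist_force: [-2.4, -3.3, 4.9]
opening: 0.148
grasp_force: 62.5
```

{"name": "play_rows", "arguments": {"plan": [[0,[0,0,0],-0.045],[0,[0,0,0],-0.09],[0,[0,0,0],-0.135],[0,[0,0,0],-0.18],[0,[0,0,0],-0.225],[0,[0,0,0],-0.27],[0,[0,0,0],-0.31],[0,[0,0,0],-0.333],[0,[0,0,0],-0.333],[0,[0,0,0],-0.333]]}}

```text
time_s: 9.55
eef_pos: [0.4386, -0.0991, 0.1228]
eef_rot: [0.0, 0.298, 0.955, -0.001]
wrist_force: [-7.8, -6.5, 9.8]
opening: 0.148
grasp_force: 63.6
```

{"name": "play_rows", "arguments": {"plan": [[40,[0,0,0],0],[40,[0,0,0],0],[40,[0,0,0],0],[40,[0,0,0],0],[40,[0,0,-0.12],0],[40,[0,0,-0.24],0],[40,[0,0,-0.36],0],[40,[0,0,-0.36],0],[40,[0,0,-0.36],0]]}}

```text
time_s: 10.45
eef_pos: [0.4392, -0.0978, 0.2668]
eef_rot: [0.001, 0.298, 0.955, -0.0]
wrist_force: [-0.5, -0.7, -1.9]
opening: 0.467
grasp_force: 0.0
```

Run:
```python
from h import *
o=get_obs()
for n in('wrist','top','side'):
    p,T,P=Pts(n);print(n);plane(P);plane(P,(-.055,.055,-.08,.095));plane(P,(-.07,.07,.108,.24),(-.009,.185));bars(P)
mv(.4375,-.0975,.20,145,o)
```

```text
wrist
slope deg x,y [ 0.069 -0.129] z pivot 0.0699 rms 0.00077 21913 far dz mm 0.48 near 0.26
slope deg x,y [ 0.116 -0.152] z pivot 0.07 rms 0.00077 16247 far dz mm 0.62 near 0.26
slope deg x,y [ 0.048 -0.049] z pivot 0.0698 rms 0.00069 5843 far dz mm 0.22 near 0.07
near 1036 [array([438.7, -98.8]), array([13.6, 46.3]), np.float64(55.5)] 0.1464
top
slope deg x,y [-0.122  0.016] z pivot 0.0697 rms 0.00144 5094 far dz mm -0.24 near 0.15
slope deg x,y [-0.161 -0.018] z pivot 0.0697 rms 0.00144 3722 far dz mm -0.2 near 0.3
slope deg x,y [-0.001  0.038] z pivot 0.0694 rms 0.00138 1411 far dz mm -0.11 near -0.11
far 165 [array([ 616.3, -116.1]), array([45.2, 14.8]), np.float64(20.4)] 0.1456
near 131 [array([433.9, -94.6]), array([14.3, 35.4]), np.float64(55.2)] 0.1457
side
slope deg x,y [ 0.048 -0.043] z pivot 0.0703 rms 0.00144 1661 far dz mm 0.2 near 0.05
slope deg x,y [ 0.17  -0.058] z pivot 0.0704 rms 0.00141 1223 far dz mm 0.43 near -0.1
slope deg x,y [ 0.122 -0.081] z pivot 0.0701 rms 0.00125 343 far dz mm 0.43 near 0.04
far 76 [array([ 616.3, -114. ]), array([45.9, 18.5]), np.float64(13.7)] 0.145
near 72 [array([437.7, -96.8]), array([15. , 50.6]), np.float64(53.7)] 0.1452
mv [ 0.0044 -0.0019  0.167 ] turn 0.0021 | pos [ 0.4392 -0.0978  0.2668] yaw 145.37 tz [ 0.0027 -0.0012 -1.    ]
```

Level to about 0.1° in all three views. Next is the mould: hover, then measure its centre and hollow.

Run:
```python
from h import *
mv(.54,.09,.30,84)
```

```text
mv [ 0.0556  0.5302 -0.0902] turn 0.3409 | pos [ 0.4376 -0.0971  0.2639] yaw 145.36 tz [-0.0028  0.0015 -1.    ]
```

{"name": "play_rows", "arguments": {"plan": [[40,[0.055,0.53,-0.09],0.341],[40,[0.055,0.53,-0.09],0.341],[40,[0.055,0.53,-0.09],0.341],[40,[0.055,0.53,-0.09],0.341],[40,[0.055,0.53,-0.09],0.341],[25,[0.055,0.53,-0.09],0.341],[25,[0.055,0.53,-0.09],0.341],[25,[0.055,0.53,-0.09],0.341],[25,[0.055,0.53,-0.09],0.341],[25,[0.055,0.53,-0.09],0.341]]}}

```text
time_s: 11.6
eef_pos: [0.5404, 0.0893, 0.3003]
eef_rot: [-0.001, 0.742, 0.67, -0.001]
wrist_force: [-1.0, 0.3, 0.4]
opening: 0.293
grasp_force: 0.0
```

```bash
cat >> h.py <<'E'
def mould(P,c,r=.075):
    s=P[np.hypot(P[:,0]-c[0],P[:,1]-c[1])<r];t=s[(s[:,2]>.117)&(s[:,2]<.127)]
    if len(t)<30: return print('few',len(t))
    ctr,rad=cv2.minEnclosingCircle((t[:,:2]*1000).astype(np.float32));z=np.median(t[:,2])
    d=np.hypot(*(s[:,:2]*1000-ctr).T)
    f=s[d<22][:,2]; st=to_stand(np.array([[ctr[0]/1e3,ctr[1]/1e3,0]]))[0]*1e3
    print('mould',np.round(ctr,1),'rad',round(rad,1),'top',z.round(4),'floor',np.median(f).round(4) if len(f) else None,'stand xy',st[:2].round(1),'inner r',np.percentile(np.hypot(*(t[:,:2]*1000-ctr).T),1).round(1))
E
python3 - <<'E'
from h import *
o=get_obs()
for n in('wrist','top','side'):
    p,T,P=Pts(n);print(n);plane(P);plane(P,(-.07,.07,.108,.24),(-.009,.185));mould(P,(.5444,.1475))
    if n=='wrist':save(p,'w2.png')
mv(.5444,.1475,.16,84,o)
E
```

```text
wrist
slope deg x,y [-0.046 -0.148] z pivot 0.07 rms 0.00078 11951 far dz mm 0.35 near 0.5
slope deg x,y [ 0.068 -0.055] z pivot 0.0698 rms 0.00072 6547 far dz mm 0.26 near 0.05
mould [544.9 146.6] rad 50.0 top 0.1216 floor 0.0878 stand xy [ -8.3 184. ] inner r 33.9
top
slope deg x,y [-0.077  0.02 ] z pivot 0.0695 rms 0.00141 2830 far dz mm -0.18 near 0.06
slope deg x,y [0.009 0.015] z pivot 0.0694 rms 0.00139 723 far dz mm -0.03 near -0.06
mould [543.4 148.5] rad 49.7 top 0.1214 floor 0.664 stand xy [-10.  185.7] inner r 32.9
side
slope deg x,y [-0.018 -0.063] z pivot 0.0703 rms 0.00134 1646 far dz mm 0.15 near 0.21
slope deg x,y [-0.057 -0.038] z pivot 0.0699 rms 0.00124 343 far dz mm 0.02 near 0.2
mould [544.9 147.7] rad 52.2 top 0.1215 floor 0.5185 stand xy [ -8.4 185.1] inner r 32.5
mv [ 0.1458 -0.0042  0.3508] turn 0.0007 | pos [0.5404 0.0893 0.3003] yaw 84.13 tz [-2.4e-03  2.0e-04 -1.0e+00]
```

View pics/w2.png

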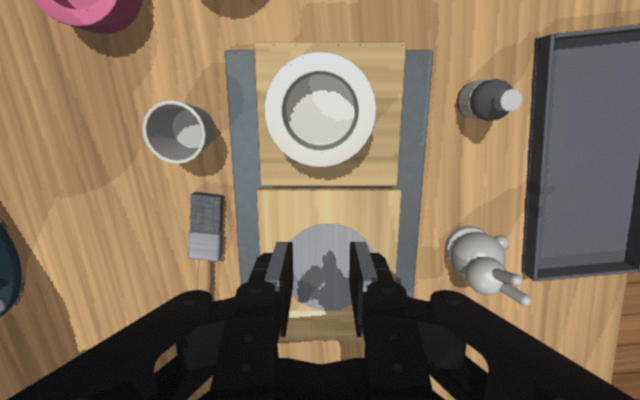

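The wrist view shows the mould at (320,110) px with an open hollow, 34 mm radius and floor at about z 0.087. The platform is flush with the ledge. I'll lower the fingers loosely into the hollow and drag the mould by its inner wall.

{"name": "play_rows", "arguments": {"plan": [[25,[0.145,-0.004,0],0],[25,[0.145,-0.004,0.1],0],[25,[0.145,-0.004,0.2],0],[25,[0.145,-0.004,0.32],0],[25,[0.145,-0.004,0.32],0],[25,[0.145,-0.004,0.32],0]]}}

```text
time_s: 12.35
eef_pos: [0.5452, 0.147, 0.1739]
eef_rot: [-0.001, 0.743, 0.669, -0.001]
wrist_force: [-0.4, 0.2, 0.6]
opening: 0.287
grasp_force: 0.0
```

Run:
```python
from h import *
mv(.5444,.1473,.099,84)
```

```text
mv [ 0.0005 -0.0018  0.1873] turn -0.0 | pos [0.5452 0.147  0.1739] yaw 83.99 tz [-0.0017 -0.     -1.    ]
```

{"name": "play_rows", "arguments": {"plan": [[25,[0,-0.001,0.05],0],[25,[0,-0.001,0.1],0],[25,[0,-0.001,0.13],0],[25,[0,-0.001,0.16],0],[25,[0,-0.001,0.187],0],[25,[0,-0.001,0.187],0],[25,[0,-0.001,0.187],0]]}}

```text
time_s: 13.05
eef_pos: [0.5453, 0.1472, 0.0992]
eef_rot: [0.0, 0.743, 0.669, 0.0]
wrist_force: [0.4, -0.2, -0.0]
opening: 0.292
grasp_force: 0.0
```

Run:
```python
from h import *
o=get_obs();print(o['wrist_force'])
mv(.5346+.002,-.0322-.01,.099,84,o);mv(.5346,-.0322,.099,84,o)
```

```text
[ 0.41429043 -0.17192572 -0.01348729]
mv [-0.4731  0.028   0.0006] turn -0.0001 | pos [0.5453 0.1472 0.0992] yaw 83.98 tz [ 2.e-04  0.e+00 -1.e+00]
mv [-0.4488  0.0204  0.0006] turn -0.0001 | pos [0.5453 0.1472 0.0992] yaw 83.98 tz [ 2.e-04  0.e+00 -1.e+00]
```

{"name": "play_rows", "arguments": {"plan": [[25,[-0.02,0.001,0],0],[25,[-0.04,0.002,0],0],[25,[-0.06,0.003,0],0],[25,[-0.08,0.004,0],0],[25,[-0.1,0.005,0],0],[25,[-0.12,0.006,0],0],[25,[-0.14,0.007,0],0],[25,[-0.16,0.008,0],0],[25,[-0.18,0.009,0],0],[25,[-0.19,0.009,0],0]]}}

```text
time_s: 14.05
eef_pos: [0.5408, 0.0704, 0.099]
eef_rot: [0.0, 0.743, 0.669, 0.0]
wrist_force: [0.6, 3.9, 3.7]
opening: 0.29
grasp_force: 3.4
```

Run:
```python
from h import *
o=get_obs();print(o['wrist_force'])
mv(.5346,-.0322,.099,84,o)
for n in('top','wrist','side'):
    p,T,P=Pts(n);mould(P,o['eef_pos'][:2]+[0,.01],.08)
    if n=='side':save(p,'s3.png')
```

```text
[0.63760413 3.90460796 3.72919649]
mv [-2.567e-01  1.170e-02  1.000e-04] turn -0.0003 | pos [0.5408 0.0704 0.099 ] yaw 83.95 tz [ 3.e-04 -1.e-04 -1.e+00]
mould [537.3  85.6] rad 49.1 top 0.122 floor 0.4582 stand xy [ -9.5 122.4] inner r 30.2
mould [542.2  84.3] rad 50.0 top 0.1221 floor 0.1688 stand xy [ -4.5 121.7] inner r 15.5
mould [541.2  87.1] rad 51.1 top 0.1217 floor 0.2402 stand xy [ -5.8 124.4] inner r 15.4
```

View pics/s3.png

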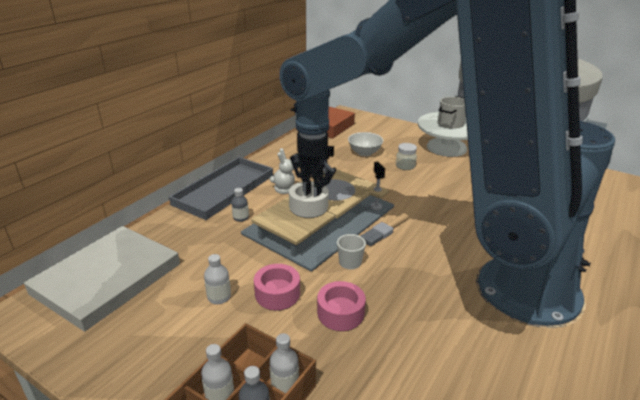

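The side view shows the mould upright across the gap, with the fingers inside it and the neighbours untouched. It lags the TCP by about 14.5 mm, so I'll go on to a few mm short of the target.

{"name": "play_rows", "arguments": {"plan": [[25,[-0.03,0.0015,0],0],[25,[-0.06,0.003,0],0],[25,[-0.09,0.0045,0],0],[25,[-0.12,0.006,0],0],[25,[-0.15,0.007,0],0],[25,[-0.18,0.0085,0],0],[25,[-0.21,0.01,0],0],[25,[-0.24,0.0115,0],0],[25,[-0.265,0.0117,0],0],[25,[-0.28,0.0117,0],0]]}}

```text
time_s: 15.2
eef_pos: [0.5336, -0.0418, 0.099]
eef_rot: [0.0, 0.744, 0.669, 0.0]
wrist_force: [1.1, 2.4, 0.1]
opening: 0.292
grasp_force: 1.5
```

Run:
```python
from h import *
o=get_obs();print(o['wrist_force'])
mv(.5346,-.0322,.099,84,o)
for n in('top','wrist','side'):
    p,T,P=Pts(n);mould(P,o['eef_pos'][:2]+[0,.01],.08)
```

```text
[1.07545889 2.40093552 0.08770325]
mv [ 0.024 -0.     0.   ] turn -0.0004 | pos [ 0.5336 -0.0418  0.099 ] yaw 83.93 tz [ 2.e-04 -1.e-04 -1.e+00]
mould [533.8 -26.5] rad 49.3 top 0.1199 floor 0.4584 stand xy [-1.4 10.6] inner r 34.6
mould [535.  -27.9] rad 49.7 top 0.1192 floor 0.1692 stand xy [-0.1  9.3] inner r 15.1
mould [534.4 -26.1] rad 51.4 top 0.1194 floor 0.2133 stand xy [-0.8 11.1] inner r 14.9
```

Run:
```python
from h import *
for n in('top','wrist','side'):
    p,T,P=Pts(n);print(n);plane(P,ex=(0,.01));plane(P,(-.07,.07,.108,.24));bars(P)
    s=to_stand(P);t=s[(np.hypot(s[:,0],s[:,1]-.01)<.052)&(s[:,2]>.112)&(s[:,2]<.125)]
    A=np.c_[t[:,0],t[:,1],np.ones(len(t))];print('rim slope',np.degrees(np.linalg.lstsq(A,t[:,2],rcond=None)[0][:2]),len(t))
```

```text
top
slope deg x,y [-0.104  0.329] z pivot 0.0695 rms 0.00141 1823 far dz mm -1.11 near -0.78
slope deg x,y [-0.099 -0.034] z pivot 0.0694 rms 0.0014 3605 far dz mm -0.06 near 0.25
near 76 [array([ 448.8, -104.7]), array([13.8, 21.2]), np.float64(56.5)] 0.1459
rim slope [0.38512864 1.82950379] 191
wrist
slope deg x,y [-0.016  0.235] z pivot 0.0696 rms 0.00062 34910 far dz mm -0.7 near -0.65
few 0
rim slope [0.03437139 2.18669019] 23737
side
slope deg x,y [-0.081  0.297] z pivot 0.07 rms 0.00127 753 far dz mm -0.98 near -0.73
slope deg x,y [0.118 0.067] z pivot 0.0699 rms 0.00126 1617 far dz mm -0.01 near -0.38
near 71 [array([436.6, -95.3]), array([18.1, 48.9]), np.float64(50.0)] 0.1458
rim slope [0.38214048 0.63383249] 392
```

{"name": "play_rows", "arguments": {"plan": [[25,[-0.004,0.001,0],0],[25,[-0.008,0.001,0],0],[25,[-0.0125,0.001,0],0],[25,[-0.0125,0.001,0],0],[25,[-0.0125,0.001,0],0]]}}

```text
time_s: 16.0
eef_pos: [0.5334, -0.0456, 0.0988]
eef_rot: [-0.0, 0.743, 0.669, 0.0]
wrist_force: [0.8, 2.9, -0.7]
opening: 0.29
grasp_force: 1.2
```

{"name": "play_rows", "arguments": {"plan": [[25,[0.01,0,0],0],[25,[0.025,0,0],0],[25,[0.036,0,0],0],[25,[0.036,0,0],0],[25,[0.036,0,-0.05],0],[25,[0.036,0,-0.15],0],[25,[0.036,0,-0.27],0],[25,[-0.1,0,-0.39],0],[25,[-0.2,0,-0.5],0],[25,[-0.2,0,-0.5],0]]}}

```text
time_s: 17.0
eef_pos: [0.5255, -0.1274, 0.3023]
eef_rot: [0.002, 0.743, 0.669, 0.0]
wrist_force: [0.9, 0.2, 0.7]
opening: 0.292
grasp_force: 0.0
```

Run:
```python
from h import *
o=get_obs();print(o['eef_pos'],o['wrist_force'])
for n in('top','wrist','side'):
    p,T,P=Pts(n);print(n);plane(P,ex=(0,.005));plane(P,(-.07,.07,.108,.24));bars(P);mould(P,(.5346,-.0322))
    if n=='wrist':
        save(p,'w4.png')
    s=to_stand(P);t=s[(np.hypot(s[:,0],s[:,1]-.005)<.052)&(s[:,2]>.115)&(s[:,2]<.126)]
    A=np.c_[t[:,0],t[:,1],np.ones(len(t))];print('rim slope',np.degrees(np.linalg.lstsq(A,t[:,2],rcond=None)[0][:2]),len(t))
```

```text
[ 0.52553197 -0.12736402  0.30229389] [0.93207946 0.20991102 0.70170947]
top
slope deg x,y [-0.118  0.232] z pivot 0.0693 rms 0.0014 2956 far dz mm -0.85 near -0.48
slope deg x,y [-0.042 -0.056] z pivot 0.0695 rms 0.00139 3597 far dz mm 0.1 near 0.23
far 169 [array([ 616.4, -115.9]), array([45.1, 14.8]), np.float64(20.4)] 0.1456
near 173 [array([438.5, -97.9]), array([14.2, 46.2]), np.float64(55.3)] 0.1459
mould [533.8 -30. ] rad 49.7 top 0.1188 floor 0.0842 stand xy [-1.   7.1] inner r 34.0
rim slope [0.13572353 1.93409618] 898
wrist
slope deg x,y [-0.014  0.277] z pivot 0.0696 rms 0.00076 10056 far dz mm -0.82 near -0.78
few 0
far 913 [array([ 617.3, -117. ]), array([45.9, 14.2]), np.float64(22.0)] 0.1464
near 932 [array([439.1, -98.8]), array([14.3, 46. ]), np.float64(54.8)] 0.1463
mould [534.7 -31.5] rad 49.6 top 0.1187 floor 0.0842 stand xy [0.  5.8] inner r 33.8
rim slope [0.03571862 2.1123884 ] 5738
side
slope deg x,y [-0.025  0.21 ] z pivot 0.07 rms 0.00126 795 far dz mm -0.64 near -0.57
slope deg x,y [-0.026  0.048] z pivot 0.0699 rms 0.00127 1613 far dz mm -0.18 near -0.1
far 77 [array([ 616. , -115.9]), array([44.5, 18.6]), np.float64(20.7)] 0.1446
near 73 [array([438.3, -96.4]), array([15.2, 50. ]), np.float64(55.2)] 0.1459
mould [535.5 -27.7] rad 51.3 top 0.1188 floor None stand xy [0.4 9.6] inner r 30.8
rim slope [0.2173807  1.58600995] 323
```

View pics/w4.png

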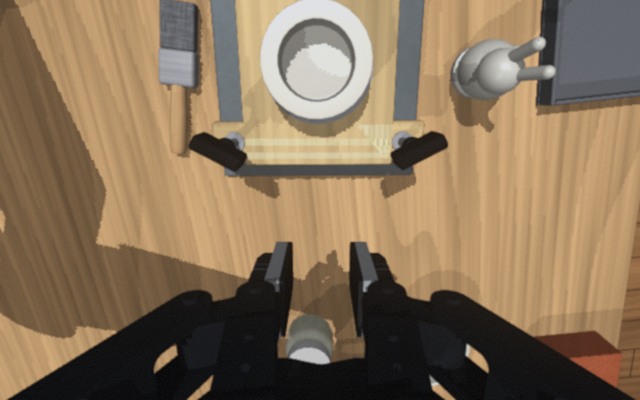

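Run:
```python
from h import *
for n in('wrist','top','side'):
    p,T,P=Pts(n);s=to_stand(P);print(n)
    for nm,sel in dict(L=(s[:,0]<-.055)&(s[:,0]>-.075),R=(s[:,0]>.055)&(s[:,0]<.075),M=abs(s[:,0])<.05).items():
        for y0 in np.arange(-.09,.10,.02):
            k=s[sel&(s[:,1]>y0)&(s[:,1]<y0+.02)&(s[:,2]<.1)]
            if len(k)>8: print(nm,round(y0+.01,2),len(k),np.percentile(k[:,2],[10,50,90]).round(4))
    t=s[np.hypot(s[:,0],s[:,1]-.005)<.052];t=t[t[:,2]>.112]
    for y0 in np.arange(-.045,.056,.02):
        k=t[(t[:,1]>y0)&(t[:,1]<y0+.02)]
        if len(k):print('rim',y0.round(3),np.median(k[:,2]).round(4))
```

```text
wrist
L -0.08 342 [0.0677 0.0688 0.0698]
L -0.06 356 [0.0679 0.0689 0.07  ]
L -0.04 380 [0.0681 0.069  0.0701]
L -0.02 391 [0.068  0.0691 0.0701]
L 0.0 398 [0.0682 0.0693 0.0702]
L 0.02 420 [0.0683 0.0693 0.0705]
L 0.04 458 [0.0683 0.0694 0.0703]
L 0.06 473 [0.0684 0.0694 0.0705]
R -0.08 346 [0.0679 0.0687 0.0698]
R -0.06 366 [0.0679 0.0689 0.07  ]
R -0.04 365 [0.068 0.069 0.07 ]
R -0.02 407 [0.068  0.069  0.0701]
R 0.0 397 [0.0684 0.0692 0.0702]
R 0.02 401 [0.0683 0.0693 0.0704]
R 0.04 467 [0.0682 0.0693 0.0704]
R 0.06 456 [0.0684 0.0695 0.0705]
M -0.08 1698 [0.0678 0.0688 0.0698]
M -0.06 1812 [0.0679 0.0689 0.0699]
M -0.04 946 [0.0682 0.0693 0.0703]
M -0.02 965 [0.0709 0.0835 0.0852]
M 0.0 1551 [0.0831 0.0841 0.0853]
M 0.02 1560 [0.0838 0.0849 0.0863]
M 0.04 705 [0.0695 0.0855 0.0924]
M 0.06 1227 [0.0684 0.0695 0.0705]
rim -0.045 0.1167
rim -0.025 0.1173
rim -0.005 0.1181
rim 0.015 0.1188
rim 0.035 0.1195
rim 0.055 0.118
top
L -0.08 65 [0.0669 0.0686 0.0709]
L -0.06 83 [0.0666 0.0685 0.07  ]
L -0.04 86 [0.0667 0.0687 0.0708]
L -0.02 83 [0.0668 0.0687 0.0704]
L 0.0 83 [0.0672 0.0692
[... 1189 characters left out ...]
]
L 0.06 69 [0.0107 0.068  0.0712]
L 0.08 63 [0.0112 0.0155 0.071 ]
L 0.1 71 [0.0111 0.0602 0.0702]
R 0.02 24 [0.0683 0.0698 0.0716]
R 0.04 26 [0.0686 0.07   0.0715]
R 0.06 25 [0.0687 0.0702 0.0718]
R 0.08 30 [0.0676 0.07   0.0725]
R 0.1 29 [0.0671 0.0696 0.0718]
M -0.08 75 [0.0119 0.0684 0.0706]
M -0.06 59 [0.0105 0.0687 0.0708]
M -0.04 59 [0.0112 0.069  0.0751]
M -0.02 113 [0.0134 0.089  0.0985]
M 0.0 69 [0.012 0.085 0.097]
M 0.02 84 [0.0115 0.0801 0.0952]
M 0.04 183 [0.0124 0.077  0.0956]
M 0.06 294 [0.0672 0.0714 0.0941]
M 0.08 174 [0.0133 0.0695 0.0718]
M 0.1 157 [0.067  0.0696 0.0712]
rim -0.045 0.1165
rim -0.025 0.1171
rim -0.005 0.118
rim 0.015 0.1187
rim 0.035 0.119
rim 0.055 0.1163
```

The mould is nearly centred, but it reads about 2° tilted and 3 mm low on a platform that looks level. I'll check whether it is still settling before acting.

{"name": "play_rows", "arguments": {"plan": [[0,[0,0,0],0],[0,[0,0,0],0],[0,[0,0,0],0],[0,[0,0,0],0],[0,[0,0,0],0],[0,[0,0,0],0],[0,[0,0,0],0],[0,[0,0,0],0],[0,[0,0,0],0],[0,[0,0,0],0]]}}

```text
time_s: 18.3
eef_pos: [0.525, -0.1253, 0.2989]
eef_rot: [0.0, 0.743, 0.669, 0.0]
wrist_force: [-0.3, -0.5, -0.1]
opening: 0.002
grasp_force: 0.0
```

```bash
cat >> h.py <<'E'
def rim(P,c):
    s=to_stand(P);d=np.hypot(s[:,0]-c[0],s[:,1]-c[1])
    for nm,k in dict(rim=s[(d>.036)&(d<.048)&(s[:,2]>.112)&(s[:,2]<.13)],floor=s[(d<.025)&(s[:,2]>.078)&(s[:,2]<.095)]).items():
        if len(k)<50: continue
        for i in range(4):
            A=np.c_[k[:,0]-c[0],k[:,1]-c[1],np.ones(len(k))];q=np.linalg.lstsq(A,k[:,2],rcond=None)[0];r=k[:,2]-A@q;k=k[abs(r)<2.5*r.std()+1e-4]
        print(nm,len(k),'slope',np.degrees(q[:2]).round(2),'z',q[2].round(4),'rms',r.std().round(5))
E
python3 - <<'E'
from h import *
for n in('wrist','top','side'):
    p,T,P=Pts(n);print(n);plane(P,ex=(0,.005));rim(P,(0,.0065))
    if n=='side':
        i=p['image'][160:240,270:390];cv2.imwrite('pics/s5.png',cv2.resize(i[:,:,::-1],None,fx=6,fy=6,interpolation=2))
E
```

```text
wrist
slope deg x,y [-0.018  0.277] z pivot 0.0696 rms 0.00073 11175 far dz mm -0.83 near -0.77
rim 4446 slope [0.04 2.1 ] z 0.1183 rms 0.00071
floor 2236 slope [0.06 2.16] z 0.0843 rms 0.00075
top
slope deg x,y [-0.097  0.31 ] z pivot 0.0694 rms 0.00133 2935 far dz mm -1.04 near -0.74
rim 696 slope [-0.1   2.05] z 0.118 rms 0.00128
floor 406 slope [-0.2   2.43] z 0.084 rms 0.00138
side
slope deg x,y [-0.106  0.358] z pivot 0.0701 rms 0.00131 802 far dz mm -1.2 near -0.86
rim 203 slope [0.2  1.91] z 0.1185 rms 0.00132
```

View pics/s5.png

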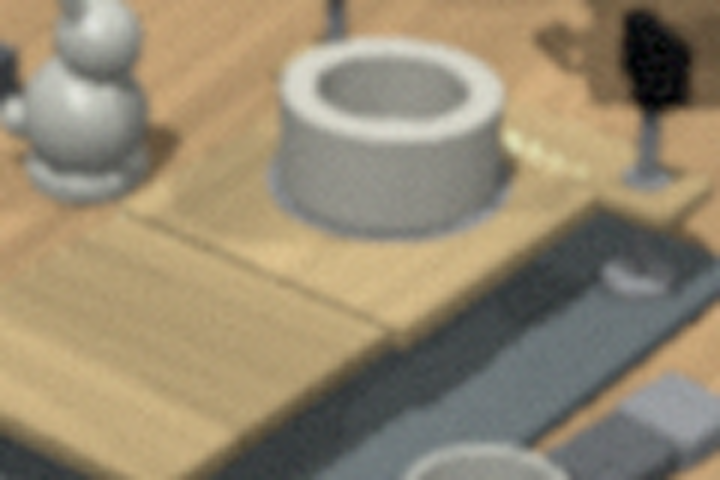

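The scene is steady. The side crop shows the mould standing on the inlay with a rim of steel visible around it at (390,225) px. The platform sags about 0.28° under the mould's weight, and the mould's foot sits about 3 mm off towards the ledge. I'll check the inlay centre directly, then trim both.

Run:
```python
from h import *
for n in('top','side'):
    im=cv2.imread(f'pics/{n}.png');p,T=shot(n);K=np.array(p['intrinsics'])
    W0=cv2.cvtColor(im,cv2.COLOR_BGR2HSV)
    # project expected mark, window round it, segment low-saturation
    A=np.linalg.inv(T);c=A[:3,:3]@[.5346,-.0322,.0712]+A[:3,3];uv=(K@c)[:2]/c[2]
    v,u=np.indices(im.shape[:2]);m=((W0[:,:,1]<70)&(abs(u-uv[0])<45)&(abs(v-uv[1])<40)).astype(np.uint8)
    k,lab,st,cen=cv2.connectedComponentsWithStats(m);l=lab[int(uv[1]),int(uv[0])]
    M=lab==l
    d=np.c_[(u[M]-K[0,2])/K[0,0],(v[M]-K[1,2])/K[1,1],np.ones(M.sum())]@T[:3,:3].T
    w=T[:3,3]+d*((.0712-T[2,3])/d[:,2])[:,None]
    (cx,cy),r=cv2.minEnclosingCircle((w[:,:2]*1e3).astype(np.float32));print(n,M.sum(),w[:,:2].mean(0).round(4),cx,cy,r,to_stand(np.array([[*w[:,:2].mean(0),0]])).round(4))
mv(.534,-.0322,.17,84)
```

```text
top 1972 [ 0.5352 -0.0324] 535.8092651367188 -32.55024337768555 55.68257522583008 [[0.0006 0.0049 0.    ]]
side 704 [ 0.5359 -0.0305] 534.5147705078125 -31.05310821533203 59.04018020629883 [[0.0011 0.0068 0.    ]]
mv [ 0.2336 -0.0022  0.3223] turn -0.0001 | pos [ 0.5251 -0.1252  0.2989] yaw 83.98 tz [ 0.  0. -1.]
```

{"name": "play_rows", "arguments": {"plan": [[25,[0.234,-0.002,0],0],[25,[0.234,-0.002,0],0],[25,[0.234,-0.002,0.15],0],[25,[0.234,-0.002,0.3],0],[25,[0.234,-0.002,0.38],0],[25,[0.234,-0.002,0.44],0],[25,[0.234,-0.002,0.5],0],[25,[0.234,-0.002,0.5],0],[25,[0.234,-0.002,0.5],0]]}}

```text
time_s: 19.45
eef_pos: [0.5342, -0.0321, 0.0992]
eef_rot: [-0.0, 0.743, 0.669, -0.0]
wrist_force: [1.1, 1.0, 0.3]
opening: 0.29
grasp_force: 0.0
```

Run:
```python
from h import *
print(get_obs()['wrist_force']);mv(.5338,-.0487,.099,84)
```

```text
[1.14299695 1.02112196 0.25436127]
mv [-0.0414  0.0035  0.0005] turn -0.0001 | pos [ 0.5342 -0.0321  0.0992] yaw 83.97 tz [-5.e-04  1.e-04 -1.e+00]
```

{"name": "play_rows", "arguments": {"plan": [[25,[-0.012,0.0035,0],0],[25,[-0.024,0.0035,0],0],[25,[-0.033,0.0035,0],0],[25,[-0.038,0.0035,0],0],[25,[-0.0415,0.0035,0],0],[25,[-0.0415,0.0035,0],0],[25,[-0.0415,0.0035,0],0]]}}

```text
time_s: 20.15
eef_pos: [0.5339, -0.0489, 0.0991]
eef_rot: [0.0, 0.743, 0.669, 0.0]
wrist_force: [-0.1, 1.3, 1.7]
opening: 0.292
grasp_force: 1.1
```

{"name": "play_rows", "arguments": {"plan": [[25,[0.012,0,0],0],[25,[0.025,0,0],0],[25,[0.038,0,0],0],[25,[0.038,0,0],0],[25,[0.038,0,-0.05],0],[25,[0.038,0,-0.15],0],[25,[0.038,0,-0.27],0],[25,[-0.1,0,-0.39],0],[25,[-0.2,0,-0.5],0],[40,[-0.2,0,-0.5],0]]}}

```text
time_s: 21.15
eef_pos: [0.5257, -0.1303, 0.3021]
eef_rot: [0.002, 0.743, 0.669, 0.0]
wrist_force: [0.1, -0.8, 0.2]
opening: 0.451
grasp_force: 0.0
```

Run:
```python
from h import *
o=get_obs()
for n in('top','wrist'):
    p,T,P=Pts(n);print(n);plane(P,ex=(0,.005));plane(P,(-.07,.07,.108,.24));bars(P);mould(P,(.5346,-.0322));rim(P,(0,.0035))
mv(.6163,-.1160,.20,22,o)
```

```text
top
slope deg x,y [-0.132  0.249] z pivot 0.0694 rms 0.00141 2928 far dz mm -0.92 near -0.51
slope deg x,y [-0.041 -0.027] z pivot 0.0694 rms 0.00137 3602 far dz mm 0.01 near 0.14
far 165 [array([ 616.5, -116.1]), array([45.2, 14.6]), np.float64(20.8)] 0.1458
near 175 [array([438.5, -97.9]), array([14.9, 45.9]), np.float64(55.4)] 0.146
mould [534.5 -32.5] rad 49.6 top 0.1186 floor 0.084 stand xy [-0.1  4.7] inner r 33.5
rim 709 slope [0.   2.07] z 0.118 rms 0.00134
floor 406 slope [-0.07  2.69] z 0.084 rms 0.00136
wrist
slope deg x,y [-0.04   0.317] z pivot 0.0697 rms 0.00073 9728 far dz mm -0.98 near -0.85
few 0
far 927 [array([ 617.2, -116.9]), array([45.9, 14.2]), np.float64(21.5)] 0.1463
near 941 [array([439.1, -98.8]), array([14.2, 45.8]), np.float64(55.1)] 0.1462
mould [535.2 -34.4] rad 49.6 top 0.1186 floor 0.0839 stand xy [0.8 2.9] inner r 33.8
rim 4329 slope [0.04 2.28] z 0.118 rms 0.00072
floor 2215 slope [-0.03  2.27] z 0.0839 rms 0.00077
mv [0.0599 0.2205 0.256 ] turn 0.3442 | pos [ 0.5257 -0.1303  0.3021] yaw 83.96 tz [ 0.0033 -0.0024 -1.    ]
```

The mould's foot is now within 1 mm of the inlay centre. Next I'll trim out the sag from its weight, about 7° clockwise on each screw, far one first.

{"name": "play_rows", "arguments": {"plan": [[40,[0.06,0.221,0],0.344],[40,[0.06,0.221,0],0.344],[40,[0.06,0.221,0.1],0.344],[40,[0.06,0.221,0.25],0.344],[40,[0.06,0.221,0.255],0.344],[40,[0.06,0.221,0.255],0.344],[40,[0.06,0.221,0.255],0.344],[40,[0.06,0.221,0.255],0.344],[40,[0.06,0.221,0.255],0.344],[40,[0.06,0.221,0.255],0.344]]}}

```text
time_s: 22.25
eef_pos: [0.6153, -0.1128, 0.1959]
eef_rot: [-0.0, 0.981, 0.192, -0.001]
wrist_force: [0.8, -0.1, -0.5]
opening: 0.469
grasp_force: 0.0
```

Run:
```python
from h import *
mv(.6165,-.1162,.121,21.9)
```

```text
mv [-0.0002  0.0092  0.1872] turn 0.0014 | pos [ 0.6153 -0.1128  0.1959] yaw 22.16 tz [-1.4e-03  7.0e-04 -1.0e+00]
```

{"name": "play_rows", "arguments": {"plan": [[40,[0.001,0.008,0.1],0],[40,[0.001,0.008,0.187],0],[40,[0.001,0.008,0.187],0],[40,[0.001,0.008,0.187],0],[0,[0.001,0.008,0.187],0],[0,[0.001,0.008,0.187],0],[0,[0.001,0.008,0.187],0],[0,[0.001,0.008,0.187],0],[0,[0.001,0.008,0.187],0]]}}

```text
time_s: 23.15
eef_pos: [0.6186, -0.1164, 0.1249]
eef_rot: [0.001, 0.982, 0.191, 0.002]
wrist_force: [-1.9, 2.9, 6.1]
opening: 0.149
grasp_force: 59.7
```

{"name": "play_rows", "arguments": {"plan": [[0,[0,0,0],0.01],[0,[0,0,0],0.02],[0,[0,0,0],0.03],[0,[0,0,0],0.04],[0,[0,0,0],0.04],[0,[0,0,0],0.04]]}}

```text
time_s: 23.75
eef_pos: [0.6187, -0.1165, 0.1249]
eef_rot: [0.001, 0.992, 0.129, 0.002]
wrist_force: [-2.0, 3.1, 6.5]
opening: 0.149
grasp_force: 59.7
```

{"name": "play_rows", "arguments": {"plan": [[40,[0,0,0],0],[40,[0,0,0],0],[40,[0,0,0],0],[40,[0,0,0],0],[40,[0,0,-0.1],0],[40,[0,0,-0.2],0],[40,[-0.2,0,-0.36],0],[40,[-0.3,0,-0.36],0],[40,[-0.3,0,-0.36],0],[40,[-0.3,0,-0.36],0]]}}

```text
time_s: 24.75
eef_pos: [0.4996, -0.1485, 0.2687]
eef_rot: [0.001, 0.992, 0.128, 0.001]
wrist_force: [0.6, -0.7, 0.6]
opening: 0.473
grasp_force: 0.0
```

Run:
```python
from h import *
o=get_obs()
for n in('wrist','top'):
    p,T,P=Pts(n);print(n);plane(P,ex=(0,.005));bars(P);mould(P,(.5346,-.0322));rim(P,(0,.0035))
mv(.4383,-.0978,.20,145.2,o)
```

```text
wrist
slope deg x,y [0.238 0.147] z pivot 0.0695 rms 0.00071 15381 far dz mm -0.05 near -0.8
far 1121 [array([ 612.1, -118. ]), array([35.3, 13.7]), np.float64(14.2)] 0.1464
near 956 [array([438.9, -98.4]), array([14.2, 45.9]), np.float64(54.8)] 0.1462
mould [535.3 -33.6] rad 49.7 top 0.1186 floor 0.0842 stand xy [0.8 3.7] inner r 33.5
rim 5024 slope [0.29 2.03] z 0.1182 rms 0.0007
floor 2496 slope [0.31 2.02] z 0.0842 rms 0.00072
top
slope deg x,y [0.204 0.191] z pivot 0.0695 rms 0.00135 2933 far dz mm -0.23 near -0.87
far 166 [array([ 616.8, -116. ]), array([45.7, 14.8]), np.float64(14.9)] 0.1455
near 175 [array([438.2, -97.4]), array([14.7, 45.7]), np.float64(53.5)] 0.146
mould [534.6 -33.1] rad 49.6 top 0.1188 floor 0.0841 stand xy [0.  4.2] inner r 34.0
rim 708 slope [0.22 2.11] z 0.1182 rms 0.00131
floor 396 slope [0.03 1.88] z 0.0841 rms 0.00129
mv [-0.1162 -0.1621  0.1711] turn 0.2752 | pos [ 0.4996 -0.1485  0.2687] yaw 14.74 tz [ 0.0027 -0.0025 -1.    ]
```

{"name": "play_rows", "arguments": {"plan": [[40,[-0.118,-0.163,0],0.275],[40,[-0.118,-0.163,0],0.275],[40,[-0.118,-0.163,0.1],0.275],[40,[-0.118,-0.163,0.17],0.275],[40,[-0.118,-0.163,0.17],0.275],[40,[-0.118,-0.163,0.17],0.275],[40,[-0.118,-0.163,0.17],0.275],[40,[-0.118,-0.163,0.17],0.275],[40,[-0.118,-0.163,0.17],0.275]]}}

```text
time_s: 25.75
eef_pos: [0.4393, -0.0962, 0.1979]
eef_rot: [-0.0, 0.955, -0.296, -0.0]
wrist_force: [-0.0, 0.1, -0.3]
opening: 0.465
grasp_force: 0.0
```

Run:
```python
from h import *
mv(.4383,-.0980,.123,145.2)
```

```text
mv [0.0005 0.0052 0.1872] turn 0.0017 | pos [ 0.4393 -0.0962  0.1979] yaw -34.49 tz [-3.e-04  3.e-04 -1.e+00]
```

{"name": "play_rows", "arguments": {"plan": [[40,[0,0.005,0.1],0.002],[40,[0,0.005,0.187],0.002],[40,[0,0.005,0.187],0.002],[40,[0,0.005,0.187],0.002],[0,[0,0.005,0.187],0.002],[0,[0,0.005,0.187],0.002],[0,[0,0.005,0.187],0.002],[0,[0,0.005,0.187],0.002],[0,[0,0.005,0.187],0.002]]}}

```text
time_s: 26.65
eef_pos: [0.4388, -0.0997, 0.1255]
eef_rot: [0.001, 0.954, -0.301, 0.002]
wrist_force: [-3.7, -5.3, 5.4]
opening: 0.148
grasp_force: 61.3
```

{"name": "play_rows", "arguments": {"plan": [[0,[0,0,0],0.01],[0,[0,0,0],0.02],[0,[0,0,0],0.03],[0,[0,0,0],0.04],[0,[0,0,0],0.04],[0,[0,0,0],0.04]]}}

```text
time_s: 27.25
eef_pos: [0.4388, -0.0998, 0.1255]
eef_rot: [0.001, 0.933, -0.36, 0.002]
wrist_force: [-5.0, -5.0, 4.1]
opening: 0.145
grasp_force: 61.2
```

{"name": "play_rows", "arguments": {"plan": [[40,[0,0,0],0],[40,[0,0,0],0],[40,[0,0,0],0],[40,[0,0,0],0],[40,[0,0,-0.1],0],[40,[0,0,-0.2],0],[40,[0,0.1,-0.32],0],[40,[0,0.25,-0.45],0],[40,[0,0.25,-0.45],0],[40,[0,0.25,-0.45],0]]}}

```text
time_s: 28.25
eef_pos: [0.3707, -0.1754, 0.3078]
eef_rot: [0.002, 0.932, -0.362, 0.004]
wrist_force: [1.2, -1.2, -0.4]
opening: 0.468
grasp_force: 0.0
```

Run:
```python
from h import *
o=get_obs();print(o['eef_pos'])
for n in('wrist','side','top'):
    p,T,P=Pts(n);print(n);plane(P,ex=(0,.005));mould(P,(.5346,-.0322));rim(P,(0,.0035))
    if n=='top':save(p,'t6.png')
for l in('rabbit','cup','glaze_a','brush'):
    W=cloud(p,T)
    for d in masks_of(p,l)[:1]: w=W[d['mask']];print(l,np.nanmedian(w,0).round(3),np.round(d['rect']))
```

```text
[ 0.37068189 -0.17535568  0.3077835 ]
wrist
slope deg x,y [-0.03   0.025] z pivot 0.0697 rms 0.00073 9831 far dz mm -0.12 near -0.03
mould [535.  -33.8] rad 50.3 top 0.1186 floor 0.0846 stand xy [0.5 3.4] inner r 33.9
rim 3602 slope [0.04 1.91] z 0.1185 rms 0.00072
floor 1508 slope [0.06 1.77] z 0.0845 rms 0.00074
side
slope deg x,y [-0.039  0.03 ] z pivot 0.0699 rms 0.00134 801 far dz mm -0.15 near -0.03
mould [534.4 -32.7] rad 51.4 top 0.1189 floor None stand xy [-0.2  4.5] inner r 31.5
rim 216 slope [-0.08  1.53] z 0.1186 rms 0.00148
top
slope deg x,y [-0.153 -0.005] z pivot 0.0694 rms 0.00134 2941 far dz mm -0.23 near 0.25
mould [534.5 -33. ] rad 49.6 top 0.1188 floor 0.0842 stand xy [-0.1  4.2] inner r 34.0
rim 711 slope [-0.05  2.04] z 0.1183 rms 0.00135
floor 398 slope [0.21 2.26] z 0.0841 rms 0.00141
rabbit [ 0.712 -0.047  0.061] [392. 137.  32.  40.]
cup [0.382 0.142 0.014] [308. 286.  34.  34.]
glaze_a [0.719 0.136 0.059] [312. 136.  24.  27.]
brush [ 0.373 -0.005  0.018] [378. 289.  67.  31.]
```

View pics/t6.png

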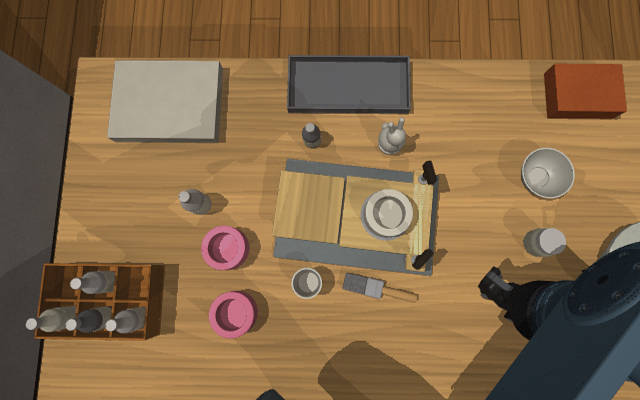

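The top view shows the mould centred on the inlay at (388,213) px. The neighbours are where they were and the gripper is clear. The platform is level within about 0.1°, so I'm handing in.

```bash
python3 -c "
from bench import *
print(hand_in())"
```

```text
the job is handed in; nothing more can be done
None
```

The job is handed in: the platform measures level to about 0.1° and the mould stands within about 1 mm of the inlay centre with the neighbours undisturbed, but the mould itself reads about 2° tilted and 2–3 mm low, which I left unexplained, and I trimmed both screws about 7° after placing it to take out a 0.3° sag under its weight.

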